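# Open the leak-test stand for unloading

## Robot

A 6-joint arm with a two-finger parallel gripper is mounted at the origin on a cart in front of the work surface, level with it; the furniture and walls round the work are solid. World frame = base frame: x ahead of the robot, y to its left, z up, the work surface at z = 0. Lengths are in m, angles in rad, forces in N, time in s.
With the tool pointing down it reaches from about 0.4 to 0.825 m from the base axis. Payload 7 kg.
Tool frame: the origin (TCP) lies at the very end of the fingers, on their centre line; the grasp point (between the pads) lies 19 mm behind it (grip_depth is the distance from the TCP to the grasp point, in m); z points along the fingers, y is the direction in which the jaws open and shut (so a half turn about z gives the same grasp; the last joint's range is limited). The gripper opens to 88 mm and grips with 3 to 60 N. Pads are 19 mm wide; open, the fingers measure 130 mm over their backs; the gripper's body (78 mm by 193 mm) begins 47 mm behind the grasp point.
Start: joints at [-0.876, 0.359, 0.012, 0, -1.224, -0.288], TCP at [0.267, -0.62, 0.227] pointing down, gripper open.
Joint ranges: [-3.07, 3.07], [-1.43, 2.12], [-1.02, 1.25], [-3.03, 1.67], [-3.05, -0], [-3.03, 3.03]. Speed limits (rad/s): [2.39, 2.39, 3.01, 3.14, 3.14, 3.14].

## Interface

Orientations are given as [roll, pitch, yaw] about the fixed x, y, z axes, in that order (R = Rz(yaw) Ry(pitch) Rx(roll)).
In Python, from station import get_state, grab_frame, get_calibration, job_done, grip_depth gives the robot as it stands. The module is installed in compiled form; this text tells all that it offers.
- The arm moves only by the shell command python3 -m crank 'ROWS' [FORCE]. ROWS is JSON, a list of rows, each an object with "turn": the turn, a rotation vector about the tool's x, y, z each as a share of 2 pi rad, from -1 to 1, a list of three; "slide": the shift along the tool's x, y, z each as a share of 0.5 m, from -1 to 1, a list of three; "fingers": the opening, from -1 (shut) to 1 (fully open). A call has 1 to 5 rows; each row is the pose to reach, as a shift and turn from the pose commanded when the call began, along the tool's axes at that moment, turning the shorter way round; what a row does not reach only later rows make up. A row lasts 1/12 s, in which the tool goes at most 41.7 mm and 7.16 degrees, less where a joint would pass 70% of its speed; a pose out of reach is approached as far as the arm can. A call with a number of a shift or a turn outside -1 to 1 is refused whole. A call with a gripper value outside its range is refused whole. The fingers move at their own pace and stop on an object; FORCE is the grip in N (left out, the last holds). Time passes only in rows, so rows that repeat a pose let the fingers close. It gives the time, the measured TCP pose, the force and the opening at its end, in the units of the state.
- get_state(): the state, without advancing time (a new reading comes with each control period).
- grab_frame(name): name is "scene" or "top"; returns the picture (480x640x3 uint8, red, green, blue); there is no depth.
- get_calibration(name): a dict with "K" (3x3 intrinsics, pixels), "pose" (4x4, takes a point from camera to world coordinates). Camera axes: x right, y up, looking along -z (the intrinsics and any distortion apply to the point x, -y, -z); pixel columns grow to the right and rows downward; lengths in m; the calibration is good to about 2 mm. A picture is of the moment at which its call begins. get_calibration takes no time and is no camera call.
- job_done(): hands the job in, once; it reports no verdict.
The state is a dict: "t": time; "q": joint angles; "qd": joint speeds; "joint_efforts": joint torques, N m; "eef_pos": TCP position; "ee_rot": TCP orientation; "force": force on the tool from outside, world axes, zero at the start; "moment": the same for the moment, N m; "width": finger opening in m.
Only numpy, scipy, OpenCV 4.12 (cv2) and the standard library are available. Lean on these libraries where they do the work, as an engineer would, in place of code of your own. Each camera call takes 0.05 s, during which the arm holds its last target.

## Task

The valve in the blue leak-test stand has been tested. Push the yellow counterweighted sealing arm up at its black cross handle, past its balance point, until it leans back on its stop and stays up by itself; then, with a fingertip behind the red pull plate, push the shuttle all the way out towards the front, so that the valve stands ready to be unloaded. Push gently, grip and lift nothing, leave the valve standing in its nest without touching it, and do not disturb the other valves on the bench.

Things in the scene. Friction and masses are not known exactly. Their poses are not given: they have to be found in the camera images.
- leak_stand: the fixed leak-test stand: blue base plate 270 x 130 mm, top 18 mm above the bench, two dark bearing cheeks at the rear and a small gauge on the rear corner on its +y side. Origin on the bench top, under the axis of the valve while it is clamped; its x axis points to the rear of the stand (roughly away from the robot), y to its left, z up. It stands turned by up to about 0.3 rad.
- seal_arm (a joint): the yellow sealing arm, hinged at the rear: 0 with its cap down on the valve, growing as the handle goes up and back, 1.745 rad (100 degrees) leaning back on its stop. The dark counterweight on its cranked tail balances it at about 0.83 rad: below that it drops back onto the valve, above it swings on to the stop by itself. It takes 1 to 2 N up at the handle to start it. The hinge is damped.
- cross_handle (a point): centre of the black cross handle at the front end of the sealing arm: a round bar 16 mm in diameter, 110 mm long, parallel to the stand's y axis. With the arm down it is 97 mm in front of (-x) and 200 mm above the stand's origin; a 12 mm rod runs from its middle back and down to the yellow bar. Below and in front of it there is free space: fingers sloping forwards and down can push it up.
- hinge_pin (a point): centre of the hinge pin of the sealing arm: 85 mm behind (+x) and 140 mm above the stand's origin; the pin is parallel to the stand's y axis. The handle circles it at 192 mm.
- shuttle (a joint): the aluminium shuttle plate that slides forwards (along the stand's -x) on two rails: 0 fully in under the arm, 0.060 m fully out at the front stop. About 2 N moves it; it stays where it is left. With the arm down, the cap's rim holds the valve and so the shuttle back.
- pull_plate (a point): middle of the rear face of the red upright pull plate at the front end of the shuttle, moving with the shuttle. The plate is 56 mm wide (stand's y), 6 mm thick and reaches from 38 to 72 mm above the bench; the point is at 58 mm. Behind it (+x) are 60 mm of free room before the nest ring that carries the valve; the shuttle's top is at 38 mm. With the arm down the arm bars the way to it from above.
- nest (a point): centre of the nest floor on the shuttle, 84 mm behind the pull plate's rear face, 38 mm above the bench: a steel ring 44 mm wide outside and 8 mm high in which the valve's foot stands with about 3 mm of play.
- test_valve_mid (a point): the tested valve in the nest: a grey cast valve body, 38 x 46 x 86 mm, standing on its round foot; the point is on its axis, 43 mm above its foot. Its top is 124 mm above the bench.
- valve_wait_1_mid (a point): a bystander: a grey cast valve body, 38 x 46 x 86 mm, standing on its round foot; the point is on its axis, 43 mm above its foot. 
- valve_wait_2_mid (a point): a bystander: a grey cast valve body, 38 x 46 x 86 mm, standing on its round foot; the point is on its axis, 43 mm above its foot. 
- valve_done_mid (a point): a bystander, darker: a grey cast valve body, 38 x 46 x 86 mm, standing on its round foot; the point is on its axis, 43 mm above its foot. 
Not all that is in view belongs to the job. What is shaped like the part that bears test_valve_mid but orange or purple is not meant.

How it is judged:
On the way, in this order (a step that is already met when the one before it is completed fails the run):
1. the sealing arm stays up on its stop with nothing pushing it (value of joint seal_arm above 1.6 rad and contact force between seal_arm and the arm below 0.2 N and contact force between seal_arm and the fingers below 0.2 N), for 0.2 s.
2. the shuttle is out at its front stop with the arm still up (value of joint shuttle above 0.055 m and value of joint seal_arm above 1.6 rad), for 0.2 s.
At the end, for the whole second after the job is handed in: The sealing arm leans on its upper stop (above 1.6 rad), the shuttle is out within 5 mm of its front stop and at rest, and the valve stands upright in its nest (axis within 8 mm of the nest's, tilted less than 0.1 rad, foot down) (all of step 2 and linear speed of shuttle below 0.01 m/s and horizontal distance between test_valve_mid and nest below 0.008 m and angle between test_valve_mid's own z axis and vertical below 0.1 rad and z of test_valve_mid in the frame of nest between 0.039 and 0.048 m); the robot touches nothing.
It fails at once if the tested valve is lifted, tipped or taken out of its nest (z of test_valve_mid in the frame of nest above 0.055 m or angle between test_valve_mid's own z axis and vertical above 0.3 rad or horizontal distance between test_valve_mid and nest above 0.015 m).
It fails at once if the robot pushes or grips the tested valve (over 1 N) (contact force between test_valve and the fingers above 1 N or contact force between test_valve and the arm above 1 N).
It fails at once if the sealing arm is gripped or forced (over 35 N from the fingers) (contact force between seal_arm and the fingers above 35 N).
It fails at once if the shuttle is gripped or forced (over 50 N from the fingers) (contact force between shuttle and the fingers above 50 N).
It fails at once if a bystanding valve is knocked or shifted by more than 30 mm (distance of any of valve_wait_1_mid, valve_wait_2_mid, valve_done_mid from where it was at the start of the episode above 0.03 m).
It also fails if it takes over 45 s, if anything falls off the work surface, if the arm or the gripper's body presses on something with over 40 N, if the wrist force passes 120 N, or if a joint passes its speed limit or range.

## Working session

There is one attempt and no reset: what is moved stays moved. The work goes in short steps, Python scripts to look and compute and a shell command to move; the robot and the scene stay as the last step left them, time stands still between calls to the robot, and variables do not carry over. Pictures are saved under pics/ and viewed, and the job is handed in when it is done.

```bash
mkdir -p pics
python3 - <<'E'
from station import *
import cv2,numpy as np
for n in("scene","top"):
    f=grab_frame(n); cv2.imwrite(f"pics/{n}0.png",f[:,:,::-1])
    c=get_calibration(n); print(n,{k:np.round(v,4).tolist() if not isinstance(v,str) else v for k,v in c.items()})
s=get_state(); print({k:np.round(v,4).tolist() for k,v in s.items()}); print(grip_depth)
E
```

```text
scene {'K': [[620.4171, 0.0, 325.1478], [0.0, 620.4171, 223.1716], [0.0, 0.0, 1.0]], 'pose': [[-0.8691, 0.3454, -0.354, 0.1646], [-0.4946, -0.6077, 0.6213, 0.6451], [-0.0005, 0.7151, 0.699, 0.9613], [0.0, 0.0, 0.0, 1.0]]}
top {'K': [[513.9624, 0.0, 312.8213], [0.0, 513.9624, 236.0959], [0.0, 0.0, 1.0]], 'pose': [[0.0169, 0.9946, -0.1026, 0.4737], [-0.9998, 0.0173, 0.0034, -0.095], [0.0052, 0.1025, 0.9947, 1.2181], [0.0, 0.0, 0.0, 1.0]]}
{'t': 0.1, 'q': [-0.8759, 0.3593, 0.0111, -0.0003, -1.2241, -0.2881], 'qd': [0.0005, -0.0015, 0.0017, 0.0002, 0.0013, 0.0003], 'joint_efforts': [-0.003, -58.4163, 29.3753, 7.0154, 0.0102, -0.0001], 'eef_pos': [0.2668, -0.6195, 0.2257], 'ee_rot': [3.1401, -0.0001, -2.7349], 'force': [-0.078, -0.6894, -0.9571], 'moment': [0.0817, 0.0373, -0.0232], 'width': 0.0877}
0.0188
```

View pics/scene0.png

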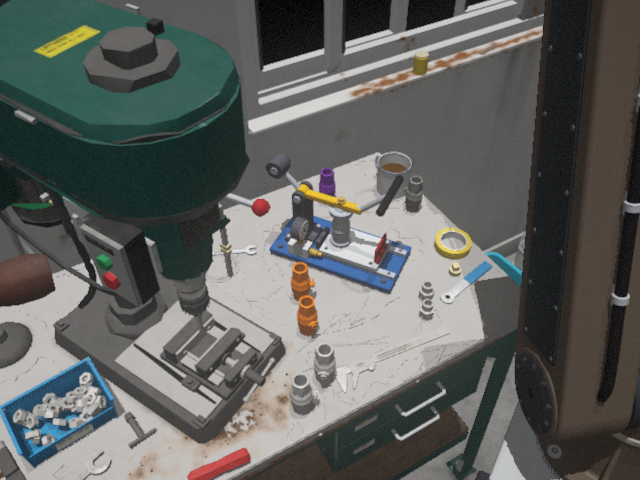

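View pics/top0.png

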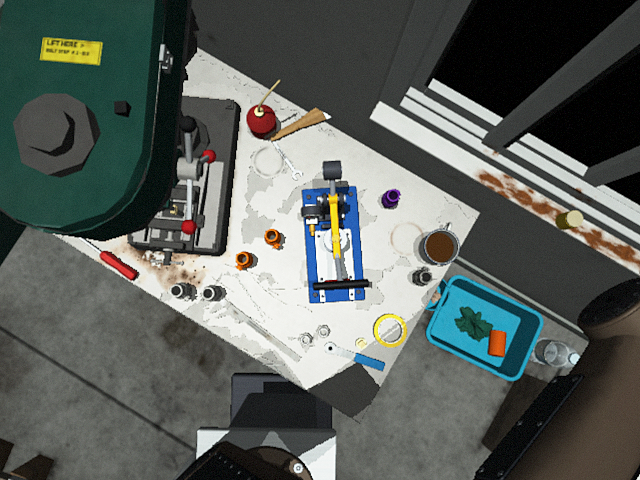

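The scene view shows the blue stand at (340,250), with the black handle at (391,195), the red plate at (381,248) and the valve at (340,225). In the top view the stand is at (335,245) and the handle at (342,284). I'll enlarge both.

Run:
```python
import cv2
a=cv2.imread("pics/top0.png")[150:310,270:430]; cv2.imwrite("pics/topc.png",cv2.resize(a,(600,600),interpolation=cv2.INTER_CUBIC)) 
a=cv2.imread("pics/scene0.png")[145:295,260:460]; cv2.imwrite("pics/scenec.png",cv2.resize(a,(800,600),interpolation=cv2.INTER_CUBIC))
```

```text
(no output)
```

View pics/topc.png

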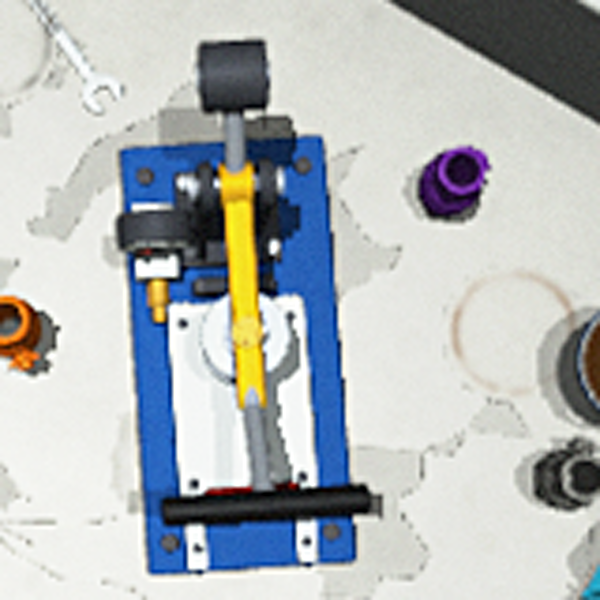

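View pics/scenec.png

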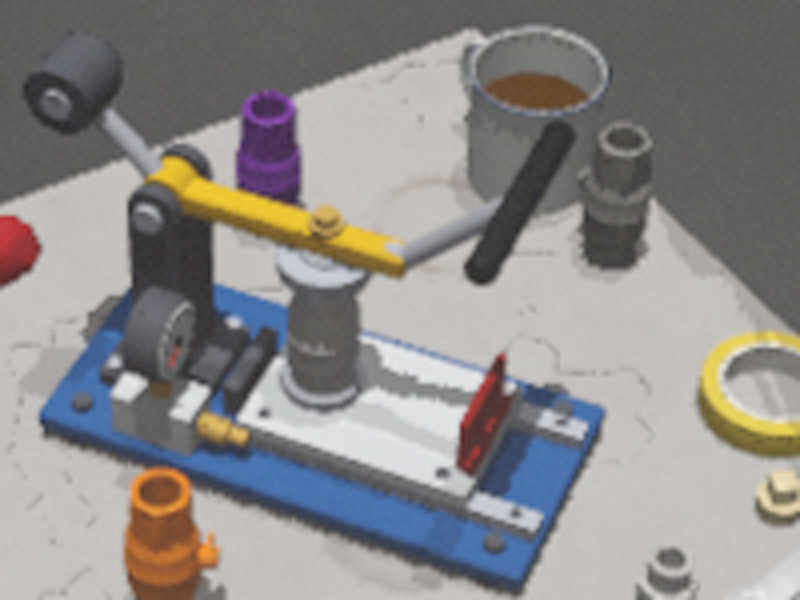

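```bash
cat > h.py <<'E'
import numpy as np
from station import get_calibration
def ray(n,u,v):
    c=get_calibration(n);K=np.array(c['K']);P=np.array(c['pose'])
    d=np.array([(u-K[0,2])/K[0,0],-(v-K[1,2])/K[1,1],-1.]);return P[:3,3],P[:3,:3]@d
def onz(n,u,v,z):
    o,d=ray(n,u,v);return o+d*(z-o[2])/d[2]
def proj(n,p):
    c=get_calibration(n);K=np.array(c['K']);P=np.array(c['pose'])
    q=P[:3,:3].T@(np.array(p)-P[:3,3]);return np.array([K[0,0]*q[0]/-q[2]+K[0,2],K[1,1]*-q[1]/-q[2]+K[1,2]])
E
python3 - <<'E'
from h import *
T=lambda x,y:(270+x/3.75-.37,150+y/3.75-.37)
S=lambda x,y:(260+x/4-.37,145+y/4-.37)
c=[onz("top",*T(*p),.018) for p in((120,150),(325,137),(356,562),(150,573))]
print(np.round(c,4))
for i in range(4):print(np.linalg.norm(c[i]-c[(i+1)%4]))
c2=[onz("scene",*S(*p),.018) for p in((42,425),(520,590),(604,406))];print(np.round(c2,4))
h=[onz("top",*T(*p),.2) for p in((163,512),(382,502))];print(np.round(h,4),np.mean(h,0))
h=[onz("scene",*S(*p),.2) for p in((482,270),(562,133))];print(np.round(h,4),np.mean(h,0))
f=((c[0]+c[1])-(c[2]+c[3]))/2;l=((c[0]-c[1])+(c[3]-c[2]))/2
print(np.arctan2(f[1],f[0]),np.arctan2(-l[0],l[1]))
for n,p in(("top",T(235,178)),("scene",S(170,185))):print(onz(n,*p,.14+.01))
for n,p in(("top",T(248,337)),):print(onz(n,*p,.155))
# bystanders
for p in((180,291),(212,293),(423,276)):print(onz("top",*p,.08))
E
```

```text
[[ 0.7077 -0.0708  0.018 ]
 [ 0.7183 -0.2003  0.018 ]
 [ 0.4518 -0.2217  0.018 ]
 [ 0.4429 -0.0944  0.018 ]]
0.12992741834800356
0.26741905710227076
0.1275718251293143
0.2658310757099701
[[ 0.7009 -0.0651  0.018 ]
 [ 0.4375 -0.0881  0.018 ]
 [ 0.4525 -0.222   0.018 ]]
[[ 0.4795 -0.1008  0.2   ]
 [ 0.4867 -0.2159  0.2   ]] [ 0.48308996 -0.1583505   0.2       ]
[[ 0.4786 -0.1047  0.2   ]
 [ 0.4872 -0.2086  0.2   ]] [ 0.48289213 -0.1566583   0.2       ]
0.08443652820552666 0.07599492679457795
[ 0.66714185 -0.13833482  0.15      ]
[ 0.66007086 -0.13285022  0.15      ]
[ 0.57707676 -0.14649999  0.155     ]
[0.46463642 0.19102407 0.08      ]
[0.46145204 0.12057453 0.08      ]
[ 0.50664891 -0.3440251   0.08      ]
```

```bash
cat >> h.py <<'E'
from scipy.spatial.transform import Rotation as Ro
from station import get_state
YAW=.080; O=np.array([.5797,-.1497,0])
Rs=Ro.from_euler('z',YAW)
def st(p): return O+Rs.apply(p)
def inst(p): return Rs.inv().apply(np.array(p)-O)
def tool(tilt): # deg, fingers forward-down; 0 = straight down
    return Rs*Ro.from_euler('y',-tilt,degrees=True)*Ro.from_euler('z',np.pi)*Ro.from_euler('x',np.pi)
def cur():
    s=get_state(); return np.array(s['eef_pos']),Ro.from_euler('xyz',s['ee_rot']),s
def go(p,tilt):
    x,R,s=cur(); T=tool(tilt)
    d=R.inv().apply(st(p)-x)/.5; r=(R.inv()*T).as_rotvec()/(2*np.pi)
    print('slide',np.round(d,4).tolist(),'turn',np.round(r,4).tolist(),'| dist',round(float(np.linalg.norm(d)*.5),3),'rot deg',round(float(np.linalg.norm(r)*360),1))
def show():
    x,R,s=cur(); print('t',round(s['t'],2),'stand xyz',np.round(inst(x),4),'axis',np.round(Rs.inv().apply(R.apply([0,0,1])),3),'F',np.round(s['force'],2),'w',round(s['width'],4),'q',np.round(s['q'],2))
E
python3 - <<'E'
from h import *
show(); go([-.16,-.10,.27],45)
E
```

```text
t 0.1 stand xyz [-0.3494 -0.4433  0.2257] axis [-0.001  0.001 -1.   ] F [-0.08 -0.69 -0.96] w 0.0877 q [-0.88  0.36  0.01 -0.   -1.22 -0.29]
slide [-0.5791, 0.5289, -0.0878] turn [0.0206, -0.1239, 0.0492] | dist 0.395 rot deg 48.6
```

```bash
python3 -m crank '[{"turn":[0,0,0],"slide":[-0.05,0.05,-0.15],"fingers":0.36},{"turn":[0,0,0.01],"slide":[-0.1,0.1,-0.2],"fingers":0.36},{"turn":[0.006,-0.03,0.02],"slide":[-0.17,0.16,-0.2],"fingers":0.36},{"turn":[0.009,-0.05,0.02],"slide":[-0.22,0.2,-0.2],"fingers":0.36},{"turn":[0.012,-0.07,0.03],"slide":[-0.28,0.25,-0.2],"fingers":0.36}]'; python3 -c "
from h import *
show();go([-.16,-.1,.27],45)"
```

```text
t: 0.52
eef_pos: [0.3379, -0.4691, 0.3272]
ee_rot: [-3.103, 0.365, -2.887]
force: [-0.5, -0.7, -0.4]
width: 0.0617
t 0.52 stand xyz [-0.2665 -0.299   0.3272] axis [ 0.358  0.024 -0.933] F [-0.47 -0.66 -0.4 ] w 0.0617 q [-0.82  0.07 -0.05 -0.32 -1.24 -0.43]
slide [-0.2196, 0.3627, 0.1926] turn [0.0091, -0.0662, 0.0248] | dist 0.233 rot deg 25.7
```

```bash
python3 -m crank '[{"turn":[0.002,-0.013,0.005],"slide":[-0.04,0.07,0.03],"fingers":0.36},{"turn":[0.004,-0.026,0.01],"slide":[-0.08,0.14,0.07],"fingers":0.36},{"turn":[0.005,-0.04,0.015],"slide":[-0.13,0.21,0.11],"fingers":0.36},{"turn":[0.007,-0.053,0.02],"slide":[-0.17,0.28,0.15],"fingers":0.36},{"turn":[0.009,-0.066,0.025],"slide":[-0.22,0.363,0.193],"fingers":0.36}]'; python3 -c "
from h import *
show();go([-.16,-.1,.27],45);go([-.14,0,.2],45)"
```

```text
t: 0.93
eef_pos: [0.4166, -0.2836, 0.273]
ee_rot: [3.135, 0.781, -3.07]
force: [1.6, 0.9, -0.3]
width: 0.0595
t 0.93 stand xyz [-0.1733 -0.1204  0.273 ] axis [ 0.704  0.    -0.71 ] F [ 1.62  0.9  -0.28] w 0.0595 q [-0.68 -0.17 -0.45 -0.73 -0.81 -0.44]
slide [-0.0145, 0.0409, 0.023] turn [0.0001, -0.0007, -0.0009] | dist 0.025 rot deg 0.4
slide [0.0568, 0.2404, 0.1507] turn [0.0001, -0.0007, -0.0009] | dist 0.145 rot deg 0.4
```

```bash
python3 -m crank '[{"turn":[0,0,0],"slide":[0.0,0.07,0.02],"fingers":0.36},{"turn":[0,0,0],"slide":[0.03,0.13,0.06],"fingers":0.36},{"turn":[0,0,0],"slide":[0.06,0.19,0.1],"fingers":0.36},{"turn":[0,-0.001,-0.001],"slide":[0.08,0.24,0.13],"fingers":0.36},{"turn":[0,-0.001,-0.001],"slide":[0.08,0.24,0.13],"fingers":0.36}]'; python3 -c "
from h import *
show();go([-.118,0,.145],45)
import cv2
from station import grab_frame
for n in('scene','top'): 
  f=grab_frame(n)[:,:,::-1]; cv2.imwrite(f'pics/{n}1.png',f)
"
```

```text
t: 1.35
eef_pos: [0.4225, -0.1657, 0.1991]
ee_rot: [-3.141, 0.78, -3.06]
force: [-1.5, -1.3, -0.6]
width: 0.0595
t 1.35 stand xyz [-0.158  -0.0034  0.1991] axis [ 0.703  0.    -0.711] F [-1.47 -1.33 -0.57] w 0.0595 q [-0.04 -0.33 -0.88 -0.35 -0.25 -1.14]
slide [0.0193, 0.0068, 0.1331] turn [0.0, -0.0008, 0.0001] | dist 0.067 rot deg 0.3
```

View pics/scene1.png

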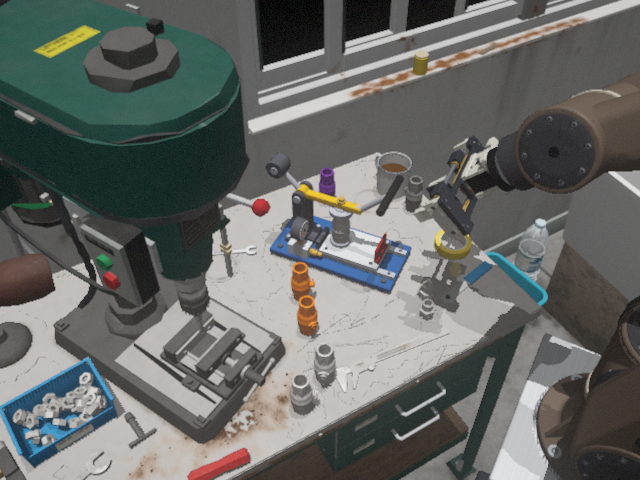

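View pics/top1.png

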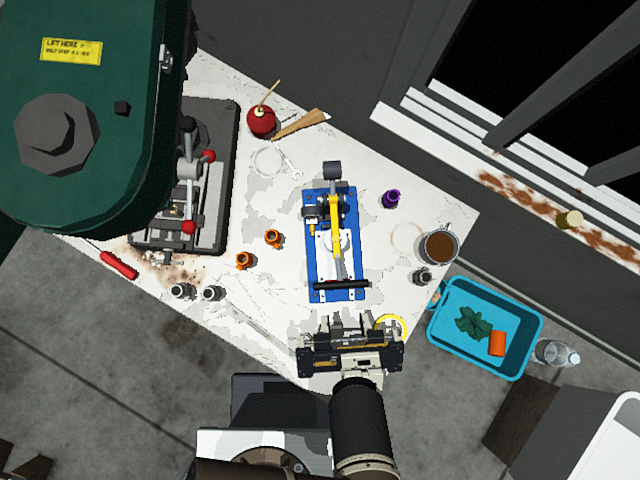

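The gripper stands in front of the handle, fingers sloping down at about (455,225) in the scene view. In the top view it is centred on the stand's axis. Nothing else has moved. Next I go under the handle.

```bash
python3 -m crank '[{"turn":[0,0,0],"slide":[0.005,0.002,0.05],"fingers":0.36},{"turn":[0,0,0],"slide":[0.012,0.005,0.1],"fingers":0.36},{"turn":[0,0,0],"slide":[0.02,0.007,0.133],"fingers":0.36},{"turn":[0,-0.001,0],"slide":[0.02,0.007,0.133],"fingers":0.36},{"turn":[0,-0.001,0],"slide":[0.02,0.007,0.133],"fingers":0.36}]'; python3 -c "
from h import *
show();go([-.094,0,.172],45)
import cv2
from station import grab_frame
f=grab_frame('scene')[120:320,320:520,::-1]; cv2.imwrite(f'pics/s2.png',cv2.resize(f,(600,600)))
"
```

```text
t: 1.87
eef_pos: [0.4638, -0.1617, 0.1447]
ee_rot: [-3.141, 0.785, -3.063]
force: [-0.0, -1.4, 0.3]
width: 0.0597
t 1.87 stand xyz [-0.1165 -0.0027  0.1447] axis [ 0.707 -0.002 -0.707] F [-0.02 -1.37  0.27] w 0.0597 q [-0.27 -0.1  -0.7  -0.88 -0.32 -0.47]
slide [-0.0704, 0.0055, -0.0069] turn [-0.0003, -0.0, -0.0002] | dist 0.035 rot deg 0.1
```

View pics/s2.png

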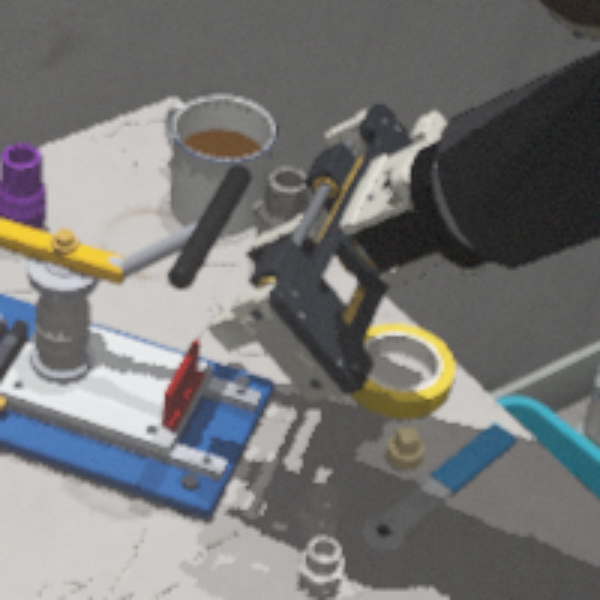

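```bash
python3 -c "
from h import *
x,R,s=cur()
for y in(-.04,0,.04):
  p=proj('scene',x+R.apply([0,y,0]));print(y,((p-[320,120])*3).round())
print(((proj('scene',st([-.097,0,.2]))-[320,120])*3).round())
"
```

```text
-0.04 [259. 255.]
0 [237. 293.]
0.04 [215. 334.]
[212. 223.]
```

```bash
cat >> h.py <<'E'
TIP0=np.array([-.094,0,.172])
def arc(ths,extra=0.0):
    x,R,s=cur()
    for th in ths:
        f=lambda t:np.array([-.192*np.cos(t),0,.192*np.sin(t)]); e0=np.arctan2(.06,.182)
        p=TIP0+f(e0+th)-f(e0)+extra*np.array([.707,0,.707])
        print(th,np.round(R.inv().apply(st(p)-x)/.5,3).tolist())
E
python3 -m crank '[{"turn":[0,0,0],"slide":[-0.025,0.005,-0.003],"fingers":0.36},{"turn":[0,0,0],"slide":[-0.045,0.005,-0.005],"fingers":0.36},{"turn":[0,0,0],"slide":[-0.06,0.005,-0.007],"fingers":0.36},{"turn":[0,0,0],"slide":[-0.066,0.005,-0.007],"fingers":0.36},{"turn":[0,0,0],"slide":[-0.07,0.005,-0.007],"fingers":0.36}]'; python3 -c "
from h import *
show();arc([0,.05,.1,.15,.2,.25])
"
```

```text
t: 2.33
eef_pos: [0.4842, -0.156, 0.1742]
ee_rot: [-3.138, 0.787, -3.058]
force: [-2.9, -1.7, -1.5]
width: 0.0597
t 2.33 stand xyz [-0.0957  0.0013  0.1742] axis [ 0.708 -0.001 -0.706] F [-2.88 -1.73 -1.47] w 0.0597 q [-0.06 -0.15 -0.78 -0.55 -0.19 -0.93]
0 [0.001, -0.003, 0.005]
0.05 [-0.017, -0.003, -0.003]
0.1 [-0.034, -0.003, -0.01]
0.15 [-0.053, -0.003, -0.016]
0.2 [-0.071, -0.003, -0.022]
0.25 [-0.09, -0.003, -0.026]
```

```bash
python3 -m crank '[{"turn":[0,0,0],"slide":[-0.01,-0.003,0.0],"fingers":0.36},{"turn":[0,0,0],"slide":[-0.02,-0.003,-0.004],"fingers":0.36},{"turn":[0,0,0],"slide":[-0.034,-0.003,-0.01],"fingers":0.36},{"turn":[0,0,0],"slide":[-0.053,-0.003,-0.016],"fingers":0.36},{"turn":[0,0,0],"slide":[-0.071,-0.003,-0.022],"fingers":0.36}]'; python3 -c "
from h import *
show();arc([.2,.25,.3,.35,.4,.45])
import cv2
from station import grab_frame
f=grab_frame('scene')[100:300,260:460,::-1]; cv2.imwrite(f'pics/s3.png',cv2.resize(f,(600,600)))
"
```

```text
t: 2.75
eef_pos: [0.5011, -0.1561, 0.2061]
ee_rot: [-3.14, 0.785, -3.06]
force: [-2.4, -2.4, -2.3]
width: 0.0597
t 2.75 stand xyz [-7.890e-02 -1.000e-04  2.061e-01] axis [ 0.707 -0.001 -0.707] F [-2.41 -2.39 -2.33] w 0.0597 q [ 0.05 -0.19 -0.87 -0.17 -0.11 -1.38]
0.2 [-0.002, 0.0, -0.001]
0.25 [-0.021, 0.0, -0.005]
0.3 [-0.039, 0.0, -0.009]
0.35 [-0.058, 0.0, -0.012]
0.4 [-0.078, 0.0, -0.013]
0.45 [-0.097, 0.0, -0.014]
```

View pics/s3.png

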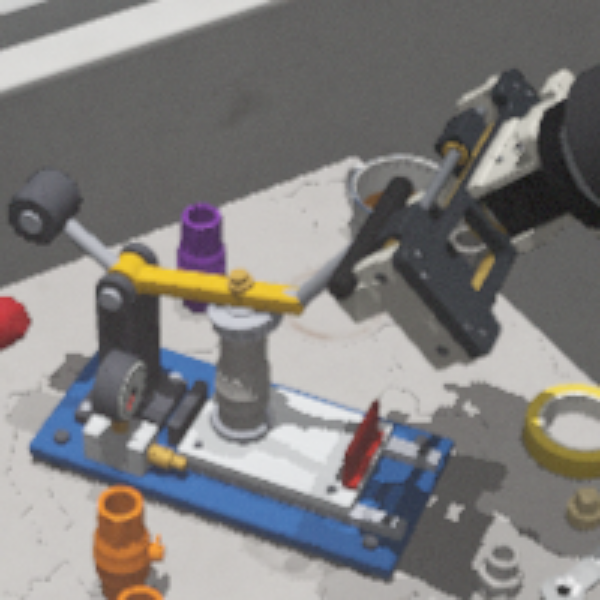

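The fingertips are under the handle at (375,240) in the crop. The arm is lifted about 0.2 rad and the forces are small. I'll keep following the arc and make the fingers gradually steeper, to stay clear of the wrist singularity.

```bash
cat >> h.py <<'E'
def arc2(lst):
    x,R,s=cur()
    e0=np.arctan2(.06,.182)
    for th,t in lst:
        a=np.radians(t); n=np.array([np.cos(a),0,np.sin(a)]); ax=np.array([np.sin(a),0,-np.cos(a)])
        h=np.array([.085-.192*np.cos(e0+th),0,.14+.192*np.sin(e0+th)])
        p=h-.0175*n+.022*ax
        print(th,t,np.round(R.inv().apply(st(p)-x)/.5,3).tolist(),np.round((R.inv()*tool(t)).as_rotvec()/2/np.pi,4).tolist())
E
python3 -c "
from h import *
arc2([(.2,45),(.25,42),(.3,39),(.35,36),(.4,33),(.45,30)])"
```

```text
0.2 45 [0.003, 0.001, -0.0] [-0.0002, 0.0004, 0.0003]
0.25 42 [-0.014, 0.0, -0.007] [-0.0002, 0.0087, 0.0003]
0.3 39 [-0.03, 0.0, -0.012] [-0.0002, 0.017, 0.0003]
0.35 36 [-0.047, 0.0, -0.017] [-0.0002, 0.0254, 0.0003]
0.4 33 [-0.065, 0.0, -0.021] [-0.0003, 0.0337, 0.0003]
0.45 30 [-0.082, 0.0, -0.024] [-0.0003, 0.042, 0.0003]
```

```bash
python3 -m crank '[{"turn":[0,0.009,0],"slide":[-0.014,0,-0.007],"fingers":0.36},{"turn":[0,0.017,0],"slide":[-0.03,0,-0.012],"fingers":0.36},{"turn":[0,0.025,0],"slide":[-0.047,0,-0.017],"fingers":0.36},{"turn":[0,0.034,0],"slide":[-0.065,0,-0.021],"fingers":0.36},{"turn":[0,0.042,0],"slide":[-0.082,0,-0.024],"fingers":0.36}]'; python3 -c "
from h import *
show();arc2([(.45,30),(.5,30),(.55,30),(.6,30),(.65,30),(.7,30)])
"
```

```text
t: 3.22
eef_pos: [0.5216, -0.1548, 0.2445]
ee_rot: [-3.14, 0.52, -3.06]
force: [-1.9, 0.7, -0.1]
width: 0.0596
t 3.22 stand xyz [-0.0583 -0.0004  0.2445] axis [ 0.497 -0.002 -0.868] F [-1.95  0.73 -0.09] w 0.0596 q [ 0.07 -0.14 -0.64 -0.01 -0.56 -1.55]
0.45 30 [-0.003, 0.001, -0.001] [-0.0002, -0.0006, 0.0002]
0.5 30 [-0.022, 0.001, -0.006] [-0.0002, -0.0006, 0.0002]
0.55 30 [-0.04, 0.001, -0.01] [-0.0002, -0.0006, 0.0002]
0.6 30 [-0.059, 0.001, -0.013] [-0.0002, -0.0006, 0.0002]
0.65 30 [-0.078, 0.001, -0.015] [-0.0002, -0.0006, 0.0002]
0.7 30 [-0.098, 0.001, -0.016] [-0.0002, -0.0006, 0.0002]
```

```bash
python3 -m crank '[{"turn":[0,0,0],"slide":[-0.022,0.001,-0.006],"fingers":0.36},{"turn":[0,0,0],"slide":[-0.04,0.001,-0.01],"fingers":0.36},{"turn":[0,0,0],"slide":[-0.059,0.001,-0.013],"fingers":0.36},{"turn":[0,0,0],"slide":[-0.078,0.001,-0.015],"fingers":0.36},{"turn":[0,0,0],"slide":[-0.098,0.001,-0.016],"fingers":0.36}]'; python3 -c "
from h import *
show();arc2([(.75,30),(.8,30),(.85,30),(.9,30),(.95,30),(1,30)])
import cv2
from station import grab_frame
f=grab_frame('scene')[80:280,260:460,::-1]; cv2.imwrite(f'pics/s4.png',cv2.resize(f,(600,600)))
"
```

```text
t: 3.63
eef_pos: [0.5606, -0.1507, 0.2746]
ee_rot: [-3.14, 0.522, -3.061]
force: [-1.1, -0.2, 0.2]
width: 0.0595
t 3.63 stand xyz [-0.0192  0.0005  0.2746] axis [ 0.499 -0.001 -0.867] F [-1.12 -0.21  0.18] w 0.0595 q [ 0.07 -0.1  -0.53 -0.   -0.62 -1.56]
0.75 30 [-0.019, -0.001, -0.003] [-0.0002, -0.0002, 0.0001]
0.8 30 [-0.038, -0.001, -0.002] [-0.0002, -0.0002, 0.0001]
0.85 30 [-0.057, -0.001, 0.0] [-0.0002, -0.0002, 0.0001]
0.9 30 [-0.076, -0.001, 0.003] [-0.0002, -0.0002, 0.0001]
0.95 30 [-0.095, -0.001, 0.007] [-0.0002, -0.0002, 0.0001]
1 30 [-0.114, -0.001, 0.011] [-0.0002, -0.0002, 0.0001]
```

View pics/s4.png

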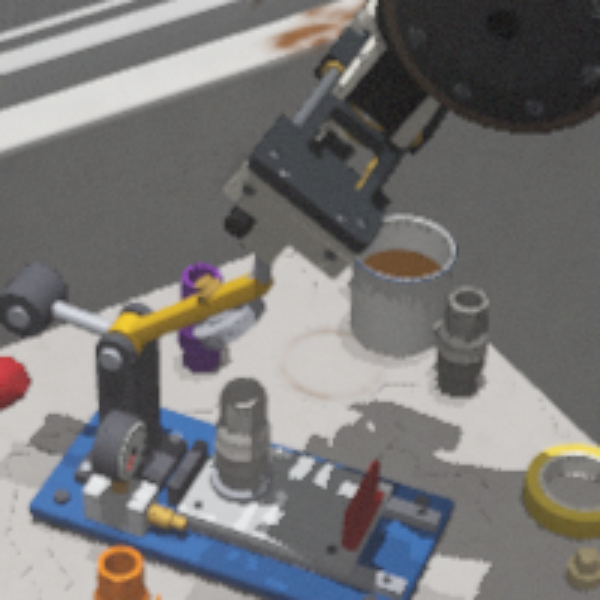

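The arm is up about 0.7 rad, with the cap off at (225,330) in the crop and the valve standing at (243,435). I'll push on past the balance point.

```bash
python3 -m crank '[{"turn":[0,0,0],"slide":[-0.019,0,-0.003],"fingers":0.36},{"turn":[0,0,0],"slide":[-0.038,0,-0.002],"fingers":0.36},{"turn":[0,0,0],"slide":[-0.057,0,0],"fingers":0.36},{"turn":[0,0,0],"slide":[-0.076,0,0.003],"fingers":0.36},{"turn":[0,0,0],"slide":[-0.105,0,0.009],"fingers":0.36}]'; python3 -c "
from h import *
show();arc2([(1,30),(1.05,30),(1.1,30)])
"
```

```text
t: 4.1
eef_pos: [0.6084, -0.1468, 0.2969]
ee_rot: [-3.14, 0.522, -3.061]
force: [-1.0, 1.0, -0.6]
width: 0.0594
t 4.1 stand xyz [0.0288 0.0006 0.2969] axis [ 0.498 -0.001 -0.867] F [-1.05  0.96 -0.58] w 0.0594 q [ 0.07 -0.04 -0.42 -0.   -0.66 -1.56]
1 30 [-0.008, -0.001, 0.002] [-0.0002, -0.0003, 0.0001]
1.05 30 [-0.027, -0.001, 0.008] [-0.0002, -0.0003, 0.0001]
1.1 30 [-0.045, -0.001, 0.014] [-0.0002, -0.0003, 0.0001]
```

Next I go slowly to about 1.05 rad, back off along +x of the tool, and look.

```bash
python3 -m crank '[{"turn":[0,0,0],"slide":[-0.02,0,0.005],"fingers":0.36},{"turn":[0,0,0],"slide":[-0.03,0,0.009],"fingers":0.36},{"turn":[0,0,0],"slide":[-0.03,0,0.009],"fingers":0.36},{"turn":[0,0,0],"slide":[-0.01,0,0.003],"fingers":0.36},{"turn":[0,0,0],"slide":[0.03,0,0],"fingers":0.36}]';python3 -c "
from h import *
show()
import cv2
from station import grab_frame
f=grab_frame('scene')[60:260,240:440,::-1]; cv2.imwrite(f'pics/s5.png',cv2.resize(f,(600,600)))
"
```

```text
t: 4.52
eef_pos: [0.5956, -0.1479, 0.2894]
ee_rot: [-3.139, 0.522, -3.06]
force: [0.6, 0.5, -0.2]
width: 0.0594
t 4.52 stand xyz [0.016  0.0006 0.2894] axis [ 0.499 -0.001 -0.867] F [ 0.6   0.47 -0.25] w 0.0594 q [ 0.07 -0.05 -0.46 -0.   -0.64 -1.56]
```

View pics/s5.png

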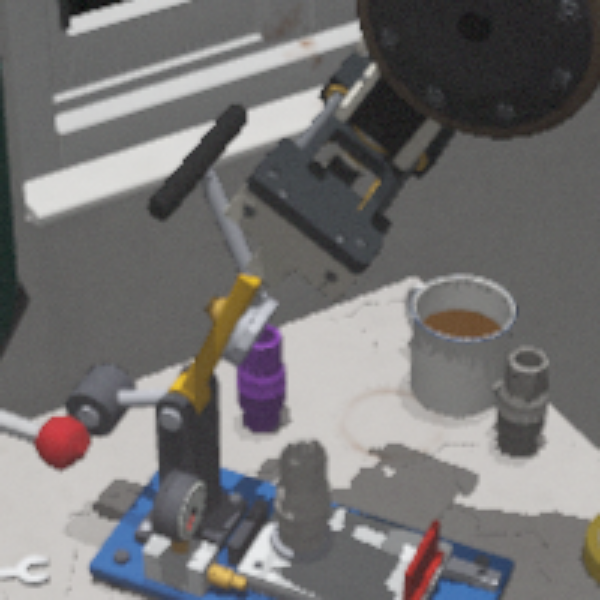

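The arm is swinging back on its own: the handle at (200,160) in the crop is already clear of the fingers. I'll retreat, shut the fingers and set up over the gap.

```bash
python3 -c "
from h import *
go([-.05,0,.26],25)"
```

```text
slide [0.132, -0.0017, -0.0146] turn [-0.0, 0.0131, -0.0001] | dist 0.066 rot deg 4.7
```

```bash
python3 -m crank '[{"turn":[0,0,0],"slide":[0.05,0,-0.005],"fingers":-1},{"turn":[0,0.006,0],"slide":[0.1,0,-0.01],"fingers":-1},{"turn":[0,0.013,0],"slide":[0.132,-0.002,-0.015],"fingers":-1},{"turn":[0,0.013,0],"slide":[0.132,-0.002,-0.015],"fingers":-1},{"turn":[0,0.013,0],"slide":[0.132,-0.002,-0.015],"fingers":-1}]' 10;python3 -c "
from h import *
import cv2
from station import grab_frame
f=grab_frame('scene')[100:300,220:420,::-1]; cv2.imwrite(f'pics/s6.png',cv2.resize(f,(600,600)))
f=grab_frame('top')[150:310,250:410,::-1]; cv2.imwrite(f'pics/t6.png',cv2.resize(f,(600,600)))
show();go([-.048,0,.12],25);go([-.048,0,.05],25)
for n,o,k in(('scene',(220,100),3),('top',(250,150),3.75)):
  for p in([-.084,.028,.072],[-.084,-.028,.072],[-.084,0,.072],[-.048,0,.05],[-.085,.028,.038]): print(n,p,((proj(n,st(p))-o)*k).round())
"
```

```text
t: 4.98
eef_pos: [0.5342, -0.1539, 0.2633]
ee_rot: [-3.14, 0.442, -3.061]
force: [-0.1, 0.1, 0.6]
width: 0.0314
t 5.08 stand xyz [-0.045  -0.0005  0.2633] axis [ 0.428 -0.001 -0.904] F [ 0.11 -0.76 -0.28] w 0.024 q [ 0.07 -0.1  -0.53 -0.   -0.7  -1.56]
slide [0.1281, 0.0014, 0.2565] turn [-0.0002, 0.0009, 0.0001] | dist 0.143 rot deg 0.4
slide [0.1881, 0.0017, 0.383] turn [-0.0002, 0.0009, 0.0001] | dist 0.213 rot deg 0.4
scene [-0.084, 0.028, 0.072] [464. 449.]
scene [-0.084, -0.028, 0.072] [494. 394.]
scene [-0.084, 0, 0.072] [479. 421.]
scene [-0.048, 0, 0.05] [428. 428.]
scene [-0.085, 0.028, 0.038] [462. 484.]
top [-0.084, 0.028, 0.072] [283. 488.]
top [-0.084, -0.028, 0.072] [377. 483.]
top [-0.084, 0, 0.072] [330. 485.]
top [-0.048, 0, 0.05] [324. 427.]
top [-0.085, 0.028, 0.038] [281. 491.]
```

View pics/s6.png

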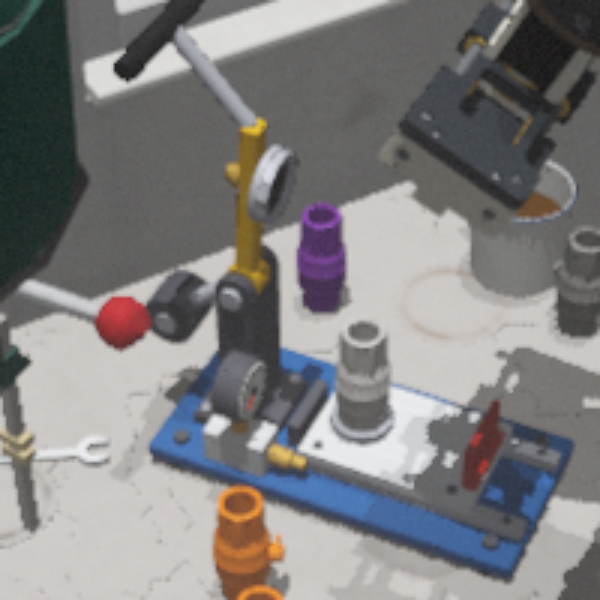

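View pics/t6.png

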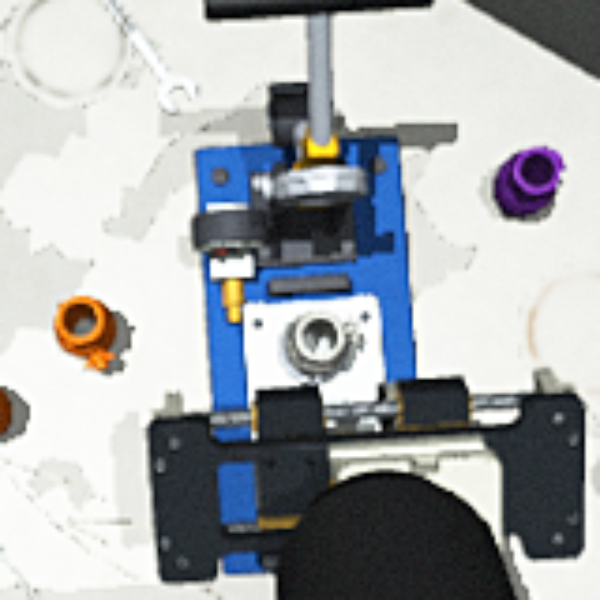

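The arm leans back on its stop with the handle at (160,40) in the scene crop. The red plate at (483,450) is where the model puts it, and the valve stands at (362,380). I'll descend into the gap behind the plate in two stages.

```bash
python3 -m crank '[{"turn":[0,0,0],"slide":[0.03,0.001,0.06],"fingers":-1},{"turn":[0,0,0],"slide":[0.06,0.001,0.12],"fingers":-1},{"turn":[0,0,0],"slide":[0.095,0.001,0.19],"fingers":-1},{"turn":[0,0.001,0],"slide":[0.128,0.001,0.256],"fingers":-1},{"turn":[0,0.001,0],"slide":[0.128,0.001,0.256],"fingers":-1}]';python3 -c "
from h import *
import cv2
from station import grab_frame
f=grab_frame('scene')[120:320,260:460,::-1]; cv2.imwrite(f'pics/s7.png',cv2.resize(f,(600,600)))
show();go([-.048,0,.052],25)
x,R,s=cur();print(((proj('scene',x)-[260,120])*3).round())
"
```

```text
t: 5.5
eef_pos: [0.5269, -0.1538, 0.1126]
ee_rot: [-3.142, 0.423, -3.063]
force: [-2.7, 0.8, -1.1]
width: 0.0009
t 5.55 stand xyz [-5.090e-02 -1.000e-04  1.163e-01] axis [ 0.414 -0.001 -0.91 ] F [ 0.94 -0.16  0.31] w 0.0002 q [ 0.07  0.07 -0.74 -0.01 -0.33 -1.55]
slide [0.048, 0.0003, 0.1195] turn [-0.0002, -0.0015, 0.0001] | dist 0.064 rot deg 0.6
[316. 299.]
```

View pics/s7.png

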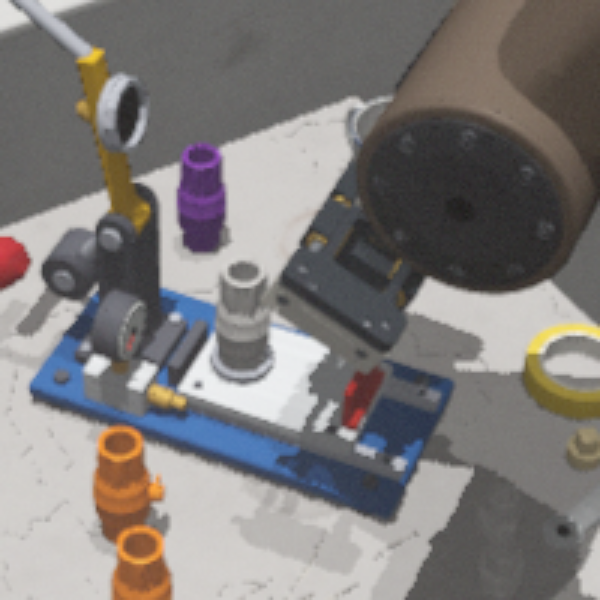

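```bash
python3 -c "
from h import *
x,R,s=cur()
for p in([.039,.097,-.066],[-.039,.097,-.066],[-.039,-.097,-.066],[.039,-.097,-.066],[-.0095,.021,0],[.0095,.021,0]):
  w=x+R.apply(p);print(p,inst(w).round(3),((proj('scene',w)-[260,120])*3).round())
"
```

```text
[0.039, 0.097, -0.066] [-0.114  0.097  0.16 ] [355. 380.]
[-0.039, 0.097, -0.066] [-0.043  0.097  0.192] [247. 305.]
[-0.039, -0.097, -0.066] [-0.043 -0.097  0.193] [366. 119.]
[0.039, -0.097, -0.066] [-0.114 -0.097  0.16 ] [463. 186.]
[-0.0095, 0.021, 0] [-0.042  0.021  0.12 ] [292. 311.]
[0.0095, 0.021, 0] [-0.06   0.021  0.112] [316. 327.]
```

The gripper body hides the fingertips in this view, and the projected body corners agree with that. The arm is still up and the valve untouched, so I descend the rest of the way.

```bash
python3 -m crank '[{"turn":[0,0,0],"slide":[0.012,0,0.03],"fingers":-1},{"turn":[0,0,0],"slide":[0.024,0,0.06],"fingers":-1},{"turn":[0,0,0],"slide":[0.036,0,0.09],"fingers":-1},{"turn":[0,-0.001,0],"slide":[0.048,0,0.12],"fingers":-1},{"turn":[0,-0.001,0],"slide":[0.048,0,0.12],"fingers":-1}]';python3 -c "
from h import *
import cv2
from station import grab_frame
f=grab_frame('scene')[120:320,260:460,::-1]; cv2.imwrite(f'pics/s8.png',cv2.resize(f,(600,600)))
show();
for X in (-.07,-.09,-.11,-.13,-.145): go([X,0,.052],25)
"
```

```text
t: 5.97
eef_pos: [0.5351, -0.1535, 0.0551]
ee_rot: [-3.14, 0.44, -3.061]
force: [-1.0, -0.3, -1.2]
width: 0.0002
t 6.02 stand xyz [-0.0444 -0.0003  0.0562] axis [ 0.426 -0.001 -0.905] F [ 0.36 -0.12 -0.15] w 0.0002 q [ 0.07  0.19 -0.81 -0.02 -0.13 -1.54]
slide [0.0499, 0.0006, -0.0143] turn [-0.0002, 0.0006, 0.0002] | dist 0.026 rot deg 0.3
slide [0.0861, 0.0006, -0.0313] turn [-0.0002, 0.0006, 0.0002] | dist 0.046 rot deg 0.3
slide [0.1223, 0.0007, -0.0484] turn [-0.0002, 0.0006, 0.0002] | dist 0.066 rot deg 0.3
slide [0.1584, 0.0007, -0.0654] turn [-0.0002, 0.0006, 0.0002] | dist 0.086 rot deg 0.3
slide [0.1856, 0.0007, -0.0782] turn [-0.0002, 0.0006, 0.0002] | dist 0.101 rot deg 0.3
```

View pics/s8.png

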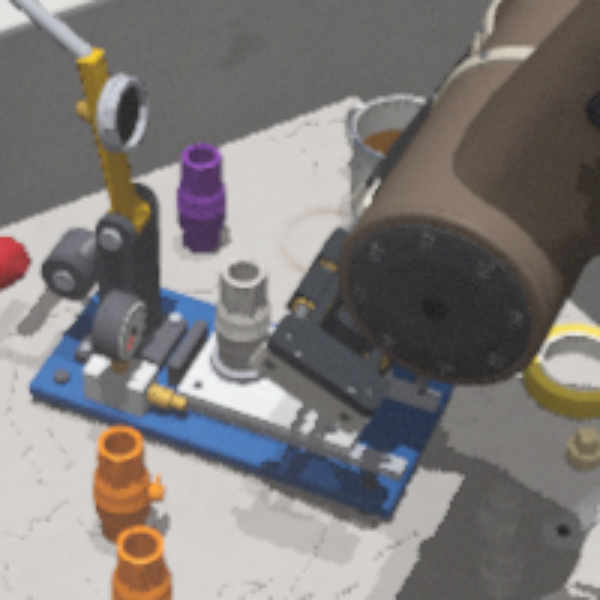

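```bash
python3 -c "
from h import *
go([-.060,0,.052],18);go([-.066,0,.052],12)"
```

```text
slide [0.0318, 0.0006, -0.0057] turn [-0.0002, 0.0201, 0.0002] | dist 0.016 rot deg 7.2
slide [0.0427, 0.0006, -0.0109] turn [-0.0002, 0.0368, 0.0002] | dist 0.022 rot deg 13.2
```

```bash
python3 -m crank '[{"turn":[0,0.004,0],"slide":[0.016,0,-0.003],"fingers":-1},{"turn":[0,0.012,0],"slide":[0.025,0,-0.004],"fingers":-1},{"turn":[0,0.02,0],"slide":[0.032,0,-0.006],"fingers":-1},{"turn":[0,0.029,0],"slide":[0.038,0,-0.009],"fingers":-1},{"turn":[0,0.037,0],"slide":[0.043,0,-0.011],"fingers":-1}]';python3 -c "
from h import *
show();
for X in (-.07,-.08,-.09,-.1,-.11,-.12,-.13): go([X,0,.052],12)
"
```

```text
t: 6.43
eef_pos: [0.5146, -0.1555, 0.0546]
ee_rot: [-3.139, 0.209, -3.06]
force: [1.1, -0.3, -0.2]
width: 0.0005
t 6.43 stand xyz [-0.0654 -0.0005  0.0546] axis [ 0.208 -0.002 -0.978] F [ 1.08 -0.33 -0.16] w 0.0005 q [ 0.07  0.22 -0.67  0.   -0.47 -1.56]
slide [0.0101, 0.0011, 0.0032] turn [-0.0003, -0.0, 0.0002] | dist 0.005 rot deg 0.1
slide [0.0297, 0.0011, -0.001] turn [-0.0003, -0.0, 0.0002] | dist 0.015 rot deg 0.1
slide [0.0492, 0.0011, -0.0051] turn [-0.0003, -0.0, 0.0002] | dist 0.025 rot deg 0.1
slide [0.0688, 0.0011, -0.0093] turn [-0.0003, -0.0, 0.0002] | dist 0.035 rot deg 0.1
slide [0.0884, 0.0011, -0.0134] turn [-0.0003, -0.0, 0.0002] | dist 0.045 rot deg 0.1
slide [0.1079, 0.0012, -0.0176] turn [-0.0003, -0.0, 0.0002] | dist 0.055 rot deg 0.1
slide [0.1275, 0.0012, -0.0217] turn [-0.0003, -0.0, 0.0002] | dist 0.065 rot deg 0.1
```

```bash
python3 -m crank '[{"turn":[0,0,0],"slide":[0.007,0,0.003],"fingers":-1},{"turn":[0,0,0],"slide":[0.014,0,0.002],"fingers":-1},{"turn":[0,0,0],"slide":[0.021,0,0.001],"fingers":-1},{"turn":[0,0,0],"slide":[0.03,0,-0.001],"fingers":-1},{"turn":[0,0,0],"slide":[0.039,0,-0.003],"fingers":-1}]';python3 -c "
from h import *
show();
for X in (-.09,-.1,-.11,-.12): go([X,0,.052],12)
"
```

```text
t: 6.85
eef_pos: [0.493, -0.157, 0.0491]
ee_rot: [-3.14, 0.209, -3.061]
force: [2.3, -0.7, 2.5]
width: 0.0002
t 6.85 stand xyz [-0.087  -0.0003  0.0491] axis [ 0.208 -0.002 -0.978] F [ 2.26 -0.74  2.5 ] w 0.0002 q [ 0.07  0.2  -0.72 -0.   -0.44 -1.56]
slide [0.0047, 0.0007, -0.0069] turn [-0.0002, -0.0, 0.0001] | dist 0.004 rot deg 0.1
slide [0.0243, 0.0007, -0.0111] turn [-0.0002, -0.0, 0.0001] | dist 0.013 rot deg 0.1
slide [0.0438, 0.0007, -0.0152] turn [-0.0002, -0.0, 0.0001] | dist 0.023 rot deg 0.1
slide [0.0634, 0.0007, -0.0194] turn [-0.0002, -0.0, 0.0001] | dist 0.033 rot deg 0.1
```

```bash
python3 -m crank '[{"turn":[0,0,0],"slide":[0.008,0,-0.006],"fingers":-1},{"turn":[0,0,0],"slide":[0.017,0,-0.008],"fingers":-1},{"turn":[0,0,0],"slide":[0.026,0,-0.01],"fingers":-1},{"turn":[0,0,0],"slide":[0.035,0,-0.013],"fingers":-1},{"turn":[0,0,0],"slide":[0.044,0,-0.015],"fingers":-1}]';python3 -c "
from h import *
show();
for X in (-.11,-.12,-.125,-.13): go([X,0,.052],12)
import cv2
from station import grab_frame
f=grab_frame('scene')[120:320,260:460,::-1]; cv2.imwrite(f'pics/s9.png',cv2.resize(f,(600,600)))
"
```

```text
t: 7.27
eef_pos: [0.4696, -0.1588, 0.0511]
ee_rot: [-3.14, 0.207, -3.061]
force: [2.4, -0.4, -1.4]
width: 0.0003
t 7.27 stand xyz [-0.1105 -0.0003  0.0511] axis [ 0.206 -0.001 -0.979] F [ 2.42 -0.38 -1.42] w 0.0003 q [ 0.07  0.17 -0.76 -0.   -0.44 -1.56]
slide [-0.0013, 0.0006, -0.0015] turn [-0.0002, -0.0004, 0.0001] | dist 0.001 rot deg 0.2
slide [0.0183, 0.0006, -0.0056] turn [-0.0002, -0.0004, 0.0001] | dist 0.01 rot deg 0.2
slide [0.0281, 0.0006, -0.0077] turn [-0.0002, -0.0004, 0.0001] | dist 0.015 rot deg 0.2
slide [0.0379, 0.0006, -0.0097] turn [-0.0002, -0.0004, 0.0001] | dist 0.02 rot deg 0.2
```

View pics/s9.png

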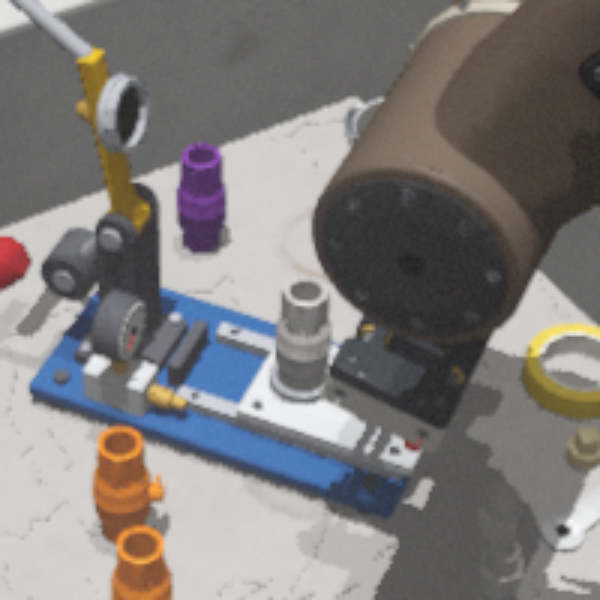

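The shuttle is about two thirds out. The valve has moved with it to (303,340) in the crop and stands upright, and the push takes 2.4 N. I'll finish slowly to the stop.

```bash
python3 -m crank '[{"turn":[0,0,0],"slide":[0.007,0,-0.003],"fingers":-1},{"turn":[0,0,0],"slide":[0.014,0,-0.005],"fingers":-1},{"turn":[0,0,0],"slide":[0.021,0,-0.006],"fingers":-1},{"turn":[0,0,0],"slide":[0.027,0,-0.007],"fingers":-1},{"turn":[0,0,0],"slide":[0.032,0,-0.009],"fingers":-1}]';python3 -c "
from h import *
show();go([-.13,0,.052],12);go([-.135,0,.052],12)
"
```

```text
t: 7.73
eef_pos: [0.4536, -0.1601, 0.0524]
ee_rot: [-3.14, 0.208, -3.061]
force: [1.6, -0.4, -0.7]
width: 0.0006
t 7.73 stand xyz [-0.1266 -0.0003  0.0524] axis [ 0.206 -0.001 -0.979] F [ 1.57 -0.4  -0.74] w 0.0006 q [ 0.07  0.14 -0.79 -0.   -0.43 -1.56]
slide [0.0069, 0.0007, -0.0007] turn [-0.0002, -0.0003, 0.0001] | dist 0.003 rot deg 0.1
slide [0.0167, 0.0007, -0.0027] turn [-0.0002, -0.0003, 0.0001] | dist 0.008 rot deg 0.1
```

```bash
python3 -m crank '[{"turn":[0,0,0],"slide":[0.004,0,0],"fingers":-1},{"turn":[0,0,0],"slide":[0.008,0,-0.001],"fingers":-1}]'; python3 -m crank '[{"turn":[0,0,0],"slide":[0.003,0,0],"fingers":-1},{"turn":[0,0,0],"slide":[0.003,0,0],"fingers":-1}]';python3 -c "
from h import *
show()"
```

```text
t: 7.9
eef_pos: [0.453, -0.1601, 0.0532]
ee_rot: [-3.14, 0.214, -3.06]
force: [13.5, 1.8, -6.0]
width: 0.0007
t: 8.07
eef_pos: [0.453, -0.1601, 0.0535]
ee_rot: [-3.139, 0.216, -3.059]
force: [14.2, -0.3, -6.6]
width: 0.0004
t 8.07 stand xyz [-0.1271 -0.0002  0.0535] axis [ 0.214 -0.002 -0.977] F [14.21 -0.33 -6.6 ] w 0.0004 q [ 0.07  0.14 -0.79 -0.   -0.42 -1.56]
```

The push jumped to 14 N with no further travel, so the shuttle is on its front stop. Next I back off a little, then lift straight out.

```bash
python3 -m crank '[{"turn":[0,0,0],"slide":[-0.01,0,0],"fingers":-1},{"turn":[0,0,0],"slide":[-0.02,0,0.001],"fingers":-1},{"turn":[0,0,0],"slide":[-0.022,0,0],"fingers":-1}]';python3 -c "
from h import *
show();go([-.118,0,.12],12);go([-.122,0,.22],12)"
```

```text
t: 8.32
eef_pos: [0.4589, -0.1597, 0.0537]
ee_rot: [-3.14, 0.206, -3.061]
force: [0.9, 0.6, 0.7]
width: 0.0009
t 8.32 stand xyz [-0.1212 -0.0003  0.0537] axis [ 0.205 -0.001 -0.979] F [0.93 0.55 0.69] w 0.0009 q [ 0.07  0.15 -0.77 -0.   -0.44 -1.56]
slide [-0.0334, 0.0004, -0.1285] turn [-0.0002, -0.0005, 0.0001] | dist 0.066 rot deg 0.2
slide [-0.0665, 0.0001, -0.3259] turn [-0.0002, -0.0005, 0.0001] | dist 0.166 rot deg 0.2
```

```bash
python3 -m crank '[{"turn":[0,0,0],"slide":[-0.016,0,-0.05],"fingers":-1},{"turn":[0,0,0],"slide":[-0.03,0,-0.12],"fingers":-1},{"turn":[0,0,0],"slide":[-0.045,0,-0.19],"fingers":-1},{"turn":[0,0,0],"slide":[-0.056,0,-0.26],"fingers":-1},{"turn":[0,0,0],"slide":[-0.066,0,-0.326],"fingers":-1}]';python3 -c "
from h import *
show();go([-.19,-.1,.3],12)"
```

```text
t: 8.73
eef_pos: [0.4566, -0.1596, 0.2219]
ee_rot: [-3.14, 0.207, -3.061]
force: [0.9, 0.2, -0.5]
width: 0.0005
t 8.73 stand xyz [-1.235e-01 -1.000e-04  2.219e-01] axis [ 0.205 -0.001 -0.979] F [ 0.95  0.22 -0.52] w 0.0005 q [ 0.07 -0.08 -0.54 -0.   -0.9  -1.56]
slide [0.0982, -0.2001, -0.1799] turn [-0.0002, -0.0005, 0.0] | dist 0.143 rot deg 0.2
```

```bash
python3 -m crank '[{"turn":[0,0,0],"slide":[0.02,-0.03,-0.05],"fingers":-1},{"turn":[0,0,0],"slide":[0.04,-0.09,-0.1],"fingers":-1},{"turn":[0,0,0],"slide":[0.06,-0.15,-0.15],"fingers":-1},{"turn":[0,0,0],"slide":[0.07,-0.2,-0.18],"fingers":-1},{"turn":[0,0,0],"slide":[0.07,-0.2,-0.18],"fingers":-1}]';python3 -c "
from h import *
import cv2
from station import grab_frame
a=grab_frame('scene');cv2.imwrite('pics/s10.png',cv2.resize(a[100:300,240:440,::-1],(600,600)))
cv2.imwrite('pics/t10.png',grab_frame('top')[:,:,::-1])
show()
for y in(.028,-.028):print(((proj('scene',st([-.144,y,.072]))-[240,100])*3).round())
print(((proj('scene',st([-.06,0,.124]))-[240,100])*3).round())"
```

```text
t: 9.15
eef_pos: [0.4126, -0.2669, 0.3044]
ee_rot: [-3.138, 0.21, -3.063]
force: [0.1, -0.5, 1.3]
width: 0.0004
t 9.25 stand xyz [-0.1762 -0.1006  0.3009] axis [ 0.206 -0.001 -0.979] F [-0.38  0.19 -0.16] w 0.0003 q [-0.22 -0.1  -0.35 -0.07 -1.12 -1.25]
[490. 478.]
[519. 421.]
[390. 354.]
```

View pics/s10.png

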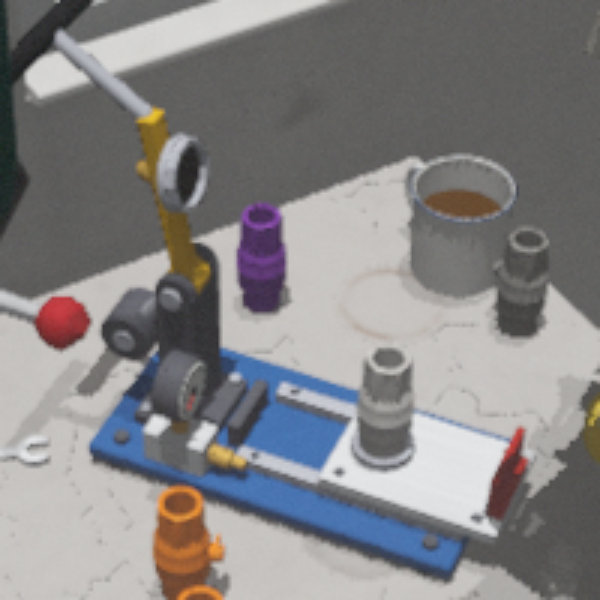

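View pics/t10.png

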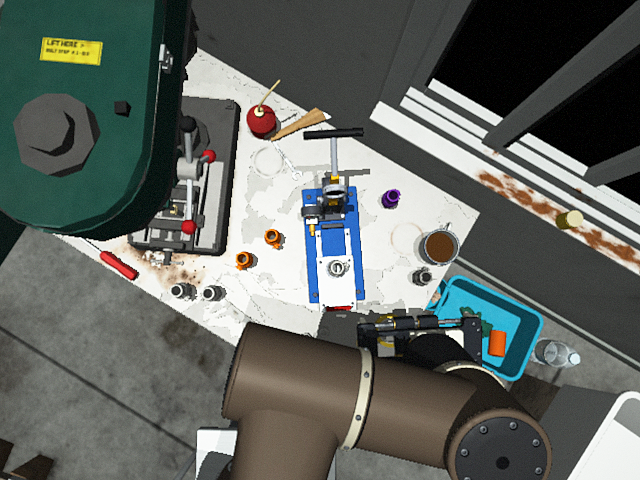

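The shuttle is fully out: the red plate at (507,470) in the crop sits at the 60 mm prediction with the same small offset as at the start. The valve stands in its ring at (385,405) and the yellow arm leans back. In the top view the bystanders at (180,291), (212,293) and (423,276) have not moved.

```bash
python3 -m crank '[{"turn":[0,0,0],"slide":[0,0,0],"fingers":-1},{"turn":[0,0,0],"slide":[0,0,0],"fingers":-1}]'; python3 -c "
from station import job_done
print(job_done())"
```

```text
t: 9.42
eef_pos: [0.4126, -0.2624, 0.3001]
ee_rot: [-3.141, 0.206, -3.061]
force: [-0.1, -0.7, -0.2]
width: 0.0006
the job is handed in; nothing more can be done
None
```

The sealing arm is up on its stop, the shuttle is out at the front, and the job is handed in at about 9.4 s. `job_done()` reports no verdict, so this rests on my own checks.

- **Sealing arm:** I pushed the cross handle up from below with the fingers either side of its rod, to about 1.05 rad. I then backed off, and it swung back to its stop by itself. The wrist force was about 4 N or less at the readings taken after each move.
- **Shuttle:** With the shut fingertips behind the red plate I pushed it forward at about 2.5 N. At the front stop the force rose to about 14 N with no further travel, and I backed off and lifted clear.
- **Last pictures:** The red plate is within about 1–2 mm of the full 60 mm position. The valve stands upright in its nest ring, and the three other valves have not moved. The robot is well clear of everything.
- **Not measured directly:** I judged the arm's angle from the pictures only: it looked the same in the pictures from 5.5 s on. The fingertips behind the plate were hidden by the gripper, so I placed them by calculation and the force reading.

No check failed or disagreed.

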